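# Put the tea things away in the sunroom cupboard

## Task

Put the tea things away: slide every tile coaster up out of the drying rack and stand each in a slot of the cupboard's pulled-out tray, fully down, and stand both white cups upright on the open front part of the tray floor. When everything is on the tray, push it fully home by its brass tab, then push the glass door shut until the catch holds it, leaving the other things on the table where they are.

Things in the scene. Friction and masses are not known exactly. Their poses are not given: they have to be found in the camera images.
- cupboard: fixed white tabletop tea cupboard, 285 deep (x) x 230 wide (y) x 138 high; origin at table height in the middle of its front face, the body lies to its own +x; front opening 210 wide, 10 to 126 above the table, closed by a glazed door
- door (a joint): glazed white door hinged upright at the cupboard's left (+y) front edge, 230 wide, 12 thick, 4 to 136 above the table; small brass knob outside near the free edge, 60 up. 0 = fully shut, 1.57 = straight out; starts 1.57 to 1.78 (the tray clears it above 1.5). A sprung roller catch resists from about 0.07 to 0.035 rad (about 5 N at the free edge), then holds the door at 0
- door_hinge (a point): top of the door's outer face at the hinge edge, 136 above the table; it turns with the door: its -y points along the door to the free edge 230 away, its -x out of the outer face
- tray (a joint): wooden pull-out tray of the cupboard: 0 = fully out, grows as it is pushed in towards the cupboard's +x, 0.25 = fully home; starts 0 to 0.025; about 2 N moves it
- tray_floor (a point): middle of the tray's front edge at the height of the tray floor's upper face (20 above the table); axes as the cupboard's, the tray (200 wide, front wall 50 high above the table, side walls 40) lies to its +x. Cups stand on the open floor between the front wall (its inner face at x = +14) and the slots (from x = +125 the coasters' edges): handy spots are x = 55, y = -50 and 50
- tray_tab (a point): top middle of the front face of the brass upright tab (30 wide, 8 thick, standing from the tray's front edge up to 122 above the table), to push the tray in by
- slot0 (a point): floor centre of coaster slot 0 in the tray (tray y = -60, 165 behind the tray's front edge): 14 wide along its y, 40 deep, between wooden blocks 60 long in x; floor 20 above the table. A coaster stands in it with its width along x
- slot1 (a point): floor centre of coaster slot 1 in the tray (tray y = -20, 165 behind the tray's front edge): 14 wide along its y, 40 deep, between wooden blocks 60 long in x; floor 20 above the table. A coaster stands in it with its width along x
- slot2 (a point): floor centre of coaster slot 2 in the tray (tray y = 20, 165 behind the tray's front edge): 14 wide along its y, 40 deep, between wooden blocks 60 long in x; floor 20 above the table. A coaster stands in it with its width along x
- slot3 (a point): floor centre of coaster slot 3 in the tray (tray y = 60, 165 behind the tray's front edge): 14 wide along its y, 40 deep, between wooden blocks 60 long in x; floor 20 above the table. A coaster stands in it with its width along x
- rack: fixed rattan-coloured drying rack, 90 (x) x 190 (y), base 12 high; four slots at y = -60, -20, 20, 60, each 13 wide along y, with blocks 60 long in x and up to 46 above the table; origin on the table under its centre
- coaster0: loose square tile coaster, white with blue bars, 80 x 80 x 9, 130 g, standing on edge in a slot of the drying rack; origin at the middle of its bottom edge, z up, thickness along its y, width along its x; its top edge is 80 above the origin. May be absent
- coaster1: loose square tile coaster, white with blue bars, 80 x 80 x 9, 130 g, standing on edge in a slot of the drying rack; origin at the middle of its bottom edge, z up, thickness along its y, width along its x; its top edge is 80 above the origin. May be absent
- coaster2: loose square tile coaster, white with blue bars, 80 x 80 x 9, 130 g, standing on edge in a slot of the drying rack; origin at the middle of its bottom edge, z up, thickness along its y, width along its x; its top edge is 80 above the origin. May be absent
- coaster3: loose square tile coaster, white with blue bars, 80 x 80 x 9, 130 g, standing on edge in a slot of the drying rack; origin at the middle of its bottom edge, z up, thickness along its y, width along its x; its top edge is 80 above the origin. May be absent
- cup0: loose white handleless cup, 64 across the rim, 70 high, open at the top, 160 g; origin at the centre of its underside, z up
- cup1: loose white handleless cup, 64 across the rim, 70 high, open at the top, 160 g; origin at the centre of its underside, z up
- vase: green glass bud vase with a yellow-green flower, 60 across, 200 high with flower; a loose bystander, to be left where it is; origin at its underside's centre
- pot: terracotta pot with succulent, 84 across, 110 high; a loose bystander, to be left where it is; origin at its underside's centre
- spoon: metal spoon, 140 long, lying on the table; a loose bystander, to be left where it is; origin at its underside's centre
- jar: amber glass jar with wooden cap, 60 across, 85 high; a loose bystander, to be left where it is; origin at its underside's centre
- candle: candle in a tin, 68 across, 60 high; a loose bystander, to be left where it is; origin at its underside's centre
- remote: black remote control, 150 x 42 x 16; a loose bystander, to be left where it is; origin at its underside's centre
There are look-alikes about, which are no part of the job. Leave any purple look-alike of the coaster3 alone.

How it is judged:
On the way, in this order (a step that is already met when the one before it is completed fails the run):
1. all coasters stand in the slots and both cups stand on the front of the tray, while the tray is still out (x of coaster0 in the frame of tray_floor between 0.145 and 0.185 m and y of coaster0 in the frame of tray_floor between -0.08 and 0.08 m and z of coaster0 in the frame of tray_floor between -0.006 and 0.007 m and angle between each of coaster0, coaster1, coaster2, coaster3's own z axis and vertical below 0.22 rad and x of coaster1 in the frame of tray_floor between 0.145 and 0.185 m and y of coaster1 in the frame of tray_floor between -0.08 and 0.08 m and z of coaster1 in the frame of tray_floor between -0.006 and 0.007 m and x of coaster2 in the frame of tray_floor between 0.145 and 0.185 m and y of coaster2 in the frame of tray_floor between -0.08 and 0.08 m and z of coaster2 in the frame of tray_floor between -0.006 and 0.007 m and x of coaster3 in the frame of tray_floor between 0.145 and 0.185 m and y of coaster3 in the frame of tray_floor between -0.08 and 0.08 m and z of coaster3 in the frame of tray_floor between -0.006 and 0.007 m and x of cup0 in the frame of tray_floor between 0.02 and 0.12 m and y of cup0 in the frame of tray_floor between -0.095 and 0.095 m and z of cup0 in the frame of tray_floor between -0.006 and 0.007 m and angle between each of cup0, cup1's own z axis and vertical below 0.15 rad and x of cup1 in the frame of tray_floor between 0.02 and 0.12 m and y of cup1 in the frame of tray_floor between -0.095 and 0.095 m and z of cup1 in the frame of tray_floor between -0.006 and 0.007 m and value of joint tray below 0.13 m), for 0.2 s.
2. the loaded tray is pushed home (value of joint tray above 0.24 m), for 0.2 s.
3. the door is shut on its catch (value of joint door below 0.02 rad), for 0.2 s.
At the end, for the whole second after the job is handed in: Each coaster present stands in a tray slot (within 20 mm along it, 7 mm of the floor, lean under 0.22 rad); both cups upright (0.15 rad) on the tray floor, centres 20 to 120 mm behind its front edge; all at rest; tray within 10 mm of home, door within 0.02 rad of shut (x of coaster0 in the frame of tray_floor between 0.145 and 0.185 m and y of coaster0 in the frame of tray_floor between -0.08 and 0.08 m and z of coaster0 in the frame of tray_floor between -0.006 and 0.007 m and angle between each of coaster0, coaster1, coaster2, coaster3's own z axis and vertical below 0.22 rad and x of coaster1 in the frame of tray_floor between 0.145 and 0.185 m and y of coaster1 in the frame of tray_floor between -0.08 and 0.08 m and z of coaster1 in the frame of tray_floor between -0.006 and 0.007 m and x of coaster2 in the frame of tray_floor between 0.145 and 0.185 m and y of coaster2 in the frame of tray_floor between -0.08 and 0.08 m and z of coaster2 in the frame of tray_floor between -0.006 and 0.007 m and x of coaster3 in the frame of tray_floor between 0.145 and 0.185 m and y of coaster3 in the frame of tray_floor between -0.08 and 0.08 m and z of coaster3 in the frame of tray_floor between -0.006 and 0.007 m and x of cup0 in the frame of tray_floor between 0.02 and 0.12 m and y of cup0 in the frame of tray_floor between -0.095 and 0.095 m and z of cup0 in the frame of tray_floor between -0.006 and 0.007 m and angle between each of cup0, cup1's own z axis and vertical below 0.15 rad and x of cup1 in the frame of tray_floor between 0.02 and 0.12 m and y of cup1 in the frame of tray_floor between -0.095 and 0.095 m and z of cup1 in the frame of tray_floor between -0.006 and 0.007 m and linear speed of each of coaster0, coaster1, coaster2, coaster3, cup0, cup1 below 0.03 m/s and value of joint tray above 0.24 m and value of joint door below 0.02 rad); the robot touches nothing.
It fails at once if a bystander (vase, pot, spoon, jar, candle, remote) is displaced by more than 30 mm (distance of any of vase, pot, spoon, jar, candle, remote from where it was at the start of the episode above 0.03 m).
Of coaster0, coaster1, coaster2, coaster3 only 2 to 4 are there at a start; the rules pass over those that are not, and their reading is None.
At some moment in a run one of cup0, cup1 may be knocked a few centimetres aside while the robot is not near it.
It also fails if it takes over 210 s, if anything falls off the work surface, if the arm or the gripper's body presses on something with over 40 N, if the wrist force passes 120 N, or if a joint passes its speed limit or range.

## Robot

A 7-joint arm with a two-finger parallel gripper is mounted at the origin on the work surface. World frame = base frame: x ahead of the robot, y to its left, z up, the work surface at z = 0. Lengths are in m, angles in rad, forces in N, time in s.
With the tool pointing down it reaches from about 0.35 to 0.9 m from the base axis. Payload 8.1 kg.
Tool frame: the origin (TCP) lies at the very end of the fingers, on their centre line; the grasp point (between the pads) lies 19 mm behind it; z points along the fingers, y is the line along which they close (so a half turn about z gives the same grasp; the last joint's range is limited). The gripper opens to 92 mm and grips with 3 to 60 N. Pads are 19 mm wide; open, the fingers measure 130 mm over their backs; the gripper's body (75 mm by 190 mm) begins 47 mm behind the grasp point.
Start: joints at [1.219, 0.434, 0.025, 1.573, -0.012, 1.134, -0.075], TCP at [0.154, -0.606, 0.227] pointing down, gripper open.
Joint ranges: [-2.62, 2.62], [-0.44, 2.09], [-1.27, 1.32], [0.08, 2.57], [-1.32, 4.46], [0.12, 2], [-2.74, 2.74]. Speed limits (rad/s): [2.22, 2.22, 3.01, 3.01, 3.14, 3.14, 3.14].

## Interface

Orientations are given as a rotation vector (axis times angle).
In Python, from workcell import read_state, cams, ctrl gives the robot as it stands.
- The arm moves only by the tool arm_command, never from a script. Its argument "targets" is one flat list of numbers, 5 for each row, row after row: the finger opening in mm, from 0 to 91.8, then the shift along the tool's x, y, z in mm, then the turn about the tool's z in rad. A call has exactly 5 rows; each row shifts and turns the commanded pose from where the row before left it, along the tool's axes as they then stand; what a row does not reach is not made up. A row lasts 1/8 s, in which the tool goes at most 62.5 mm and 10.7 degrees, less where a joint would pass 70% of its speed; a pose out of reach is approached as far as the arm can. A call is refused whole if a number of a shift passes 62.5 or a number of a turn 0.188, either way. A call with a gripper value outside its range is refused whole. The fingers move at their own pace and stop on an object; "squeeze" is the grip in N (left out, the last holds). Time passes only in rows, so rows that do not move let the fingers close, or fill a call up. It gives the time, the measured TCP pose, the force, the opening and the grip force at its end, in the units of the state.
- read_state(): the state, without advancing time (a new reading comes with each control period).
- cams.read_camera(name): name is "scene" or "top" or "wrist"; returns a dict with "image" (400x640x3 uint8, red, green, blue), "mtx" (3x3 intrinsics, pixels), "camera_from_world" (4x4, takes a point from world to camera coordinates); the wrist camera has in their place "mount" (4x4, takes a point from camera to tool coordinates, whose origin is the TCP and whose axes are the flange's). Camera axes: x right, y down, z forward; pixel columns grow to the right and rows downward; lengths in m; the calibration is good to about 2 mm. A picture is of the moment at which its call begins: read the wrist's pose just before it. There is no depth.
- ctrl.close_job(): hands the job in; it is judged then, once.
The state is a dict: "t": time; "joint_pos": joint angles; "qd": joint speeds; "tau": joint torques, N m; "tcp_pos": TCP position; "tool_rot": TCP orientation; "force": force on the tool from outside, world axes, zero at the start; "torque": the same for the moment, N m; "finger_gap": finger opening in m; "grip_force": force on a finger pad.
Only numpy, scipy, OpenCV 4.12 (cv2) and the standard library are available. Lean on these libraries where they do the work, as an engineer would, in place of code of your own. Each camera call takes 0.05 s, during which the arm holds its last target. There are 200 camera calls.

## Working session

There is one attempt and no reset: what is moved stays moved. The work goes in short steps, Python scripts to look and compute and a tool call to move; the robot and the scene stay as the last step left them, time stands still between calls to the robot, and variables do not carry over. Pictures are saved under pics/ and viewed, at most 14 in all, crops included, and the job is handed in when it is done.

Besides the shell and the picture viewer there is one more tool, called as a command line: name --argument value ..., lists and objects as JSON in quotes. arm_command: Moves the arm, as the interface text tells. Its arguments: {"type":"object","properties":{"targets":{"type":"array"},"squeeze":{"type":"number"}},"required":["targets"]}

```bash
mkdir -p pics; ls
cat > h.py <<'E'
import numpy as np, cv2
from scipy.spatial.transform import Rotation as R
from workcell import read_state, cams, ctrl
def shot(n,f):
    c=cams.read_camera(n); cv2.imwrite(f'pics/{f}.png',c['image'][:,:,::-1]); np.savez(f'pics/{f}.npz',**c); return c
def ray(c,uv,z):
    M=c['camera_from_world']; Rm=M[:3,:3]; o=-Rm.T@M[:3,3]
    d=Rm.T@np.linalg.inv(c['mtx'])@np.array([uv[0],uv[1],1.]); return o+d*(z-o[2])/d[2]
def proj(c,p):
    M=c['camera_from_world']; q=c['mtx']@(M[:3,:3]@np.array(p,float)+M[:3,3]); return q[:2]/q[2]
E
python3 - <<'E'
from h import *
for n in('top','scene'):
    c=shot(n,n+'0'); M=c['camera_from_world']; print(n,c['mtx'].round(1).tolist(),(-M[:3,:3].T@M[:3,3]).round(3),M[:3,:3].round(2).tolist())
s=read_state(); print(s['t'],s['tcp_pos'],s['tool_rot'],R.from_rotvec(s['tool_rot']).as_matrix().round(3).tolist())
E
```

```text
pics
top [[471.0, 0.0, 329.5], [0.0, 471.0, 202.0], [0.0, 0.0, 1.0]] [0.239 0.036 1.588] [[0.01, -1.0, -0.01], [-0.99, -0.0, -0.15], [0.15, 0.01, -0.99]]
scene [[456.6, 0.0, 323.8], [0.0, 456.6, 196.4], [0.0, 0.0, 1.0]] [1.488 0.33  0.839] [[-0.27, 0.96, -0.01], [0.56, 0.15, -0.82], [-0.79, -0.22, -0.58]]
0.1 [ 0.1537122  -0.6053661   0.22605188] [-3.11603968e+00 -3.89427446e-01  4.61381202e-04] [[0.969, 0.246, -0.0], [0.246, -0.969, 0.001], [-0.0, -0.001, -1.0]]
```

View pics/top0.png

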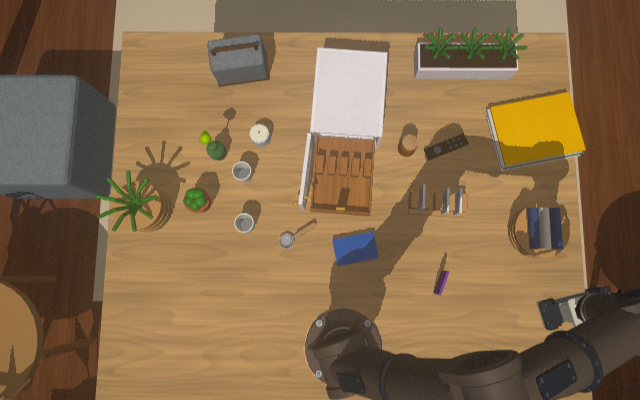

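View pics/scene0.png

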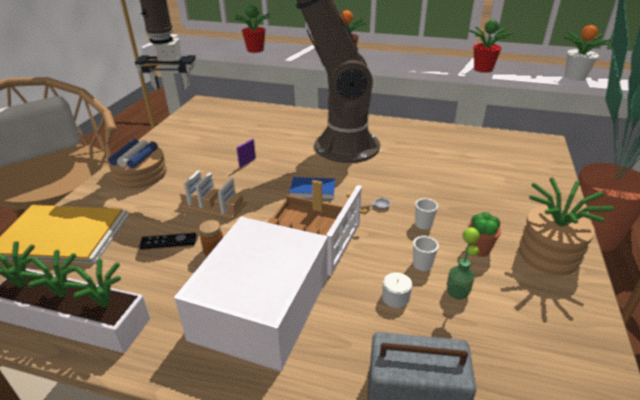

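Top view: rack at about (437,200) with three white-and-blue coasters in slots near (423,197), (448,200), (460,200). The purple look-alike at (441,280) stays put. The cups are at (242,171) and (244,223), the tray at (343,175), and the door runs along (306,170). I'll enlarge the middle to confirm these.

Run:
```python
import cv2
i=cv2.imread('pics/top0.png')
cv2.imwrite('pics/crop0.png',cv2.resize(i[110:270,225:475],None,fx=3.2,fy=3.2,interpolation=cv2.INTER_CUBIC))
```

```text
(no output)
```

View pics/crop0.png

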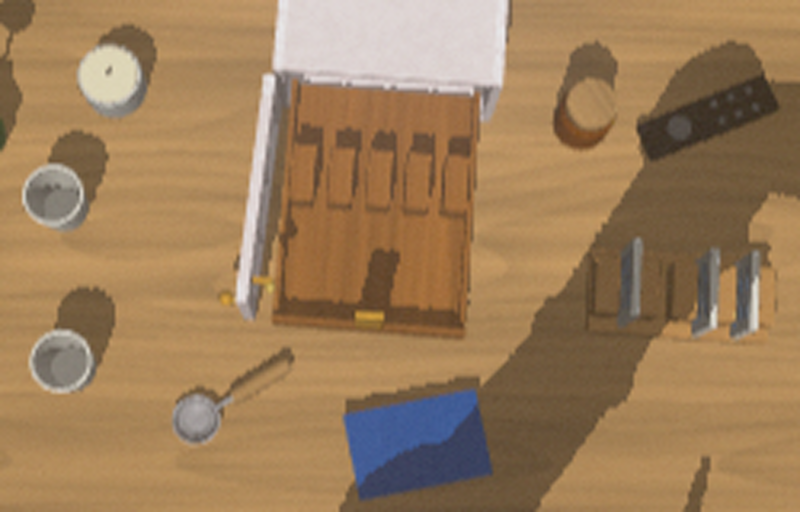

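Run:
```python
from h import *
c=dict(np.load('pics/top0.npz'))
f=lambda u,v,z:ray(c,(u/3.2+225,v/3.2+110),z)[:2].round(3)
print('trayFL',f(272,324,.05),'FR',f(464,336,.05),'tab',f(369,320,.122))
print('cupb front top L,R',f(275,70,.138),f(500,88,.138))
print('door free',f(243,312,.136),'hinge',f(270,75,.136))
print('cups',f(54,195,.07),f(61,361,.07))
print('coasters',[ (f(a,b,.092)) for a,b in((637,240),(627,300),(713,250),(700,325),(755,255),(742,328))])
print('rack',f(590,250,.046),f(768,245,.046),f(587,330,.012),f(770,340,.012))
print('spoon',f(197,417,0),f(290,352,0),'jar',f(590,105,.085),'candle',f(110,78,.06))
w=cams.read_camera('wrist'); print(w['mtx'].round(1).tolist(),w['mount'].round(3).tolist())
```

```text
trayFL [0.44  0.111] FR [ 0.428 -0.087] tab [0.435 0.012]
cupb front top L,R [0.683 0.107] [ 0.665 -0.117]
door free [0.44  0.135] hinge [0.679 0.112]
cups [0.57  0.336] [0.398 0.323]
coasters [array([ 0.521, -0.258]), array([ 0.46 , -0.247]), array([ 0.511, -0.334]), array([ 0.435, -0.319]), array([ 0.506, -0.377]), array([ 0.432, -0.361])]
rack [ 0.519 -0.218] [ 0.525 -0.403] [ 0.44  -0.219] [ 0.43  -0.411]
spoon [0.347 0.191] [0.416 0.094] jar [ 0.663 -0.215] candle [0.698 0.283]
[[354.9, 0.0, 318.5], [0.0, 354.9, 195.5], [0.0, 0.0, 1.0]] [[0.0, -0.954, -0.3, 0.081], [1.0, 0.0, 0.0, -0.0], [-0.0, -0.3, 0.954, -0.159], [0.0, 0.0, 0.0, 1.0]]
```

arm_command --targets '[24, 51, -25, -9, 0, 24, 51, -25, -9, 0, 24, 51, -25, -9, 0, 24, 51, -25, -9, 0, 24, 51, -25, -9, 0]' --squeeze 20

```text
t: 0.78
tcp_pos: [0.3714, -0.4204, 0.2719]
tool_rot: [-3.117, -0.389, 0.0]
force: [0.2, -0.1, 0.2]
finger_gap: 0.0464
grip_force: 0.0
```

arm_command --targets '[24, 51, -25, -9, 0, 24, 51, -25, -9, 0, 24, 51, -25, -9, 0, 24, 0, 0, 0, 0.155, 24, 0, 0, 0, 0.155]'

```text
t: 1.4
tcp_pos: [0.5006, -0.3106, 0.2984]
tool_rot: [-3.14, 0.101, 0.001]
force: [0.1, -0.7, -0.1]
finger_gap: 0.0241
grip_force: 0.0
```

arm_command --targets '[24, 0, 0, 0, 0, 24, 0, 0, 0, 0, 24, 0, 0, 0, 0, 24, 0, 0, 0, 0, 24, 0, 0, 0, 0]'

```text
t: 2.02
tcp_pos: [0.5, -0.3116, 0.2987]
tool_rot: [3.14, -0.096, 0.0]
force: [0.4, -0.7, -0.1]
finger_gap: 0.024
grip_force: 0.0
```

```bash
cat >> h.py <<'E'
def wshot(f):
    s=read_state(); c=cams.read_camera('wrist'); T=np.eye(4); T[:3,:3]=R.from_rotvec(s['tool_rot']).as_matrix(); T[:3,3]=s['tcp_pos']
    c['camera_from_world']=np.linalg.inv(T@c['mount']); cv2.imwrite(f'pics/{f}.png',c['image'][:,:,::-1]); np.savez(f'pics/{f}.npz',**c); pose(s); return c
def load(f): return dict(np.load(f'pics/{f}.npz'))
def pose(s=None):
    s=s or read_state(); Rm=R.from_rotvec(s['tool_rot']).as_matrix()
    print('t',round(s['t'],2),'tcp',np.round(s['tcp_pos'],4),'xyaw',round(float(np.arctan2(Rm[1,0],Rm[0,0])),4),'tilt',Rm[:2,2].round(3),'F',np.round(s['force'],1),'gap',round(s['finger_gap']*1e3,1),'gf',np.round(s['grip_force'],1),'j',np.round(s['joint_pos'],2))
def to(p,yaw=None):
    "remaining tool shift mm to world p, and turn"
    s=read_state(); Rm=R.from_rotvec(s['tool_rot']).as_matrix(); pose(s)
    print('shift mm',(Rm.T@(np.array(p)-s['tcp_pos'])*1e3).round(1),'turn',None if yaw is None else round(float(np.arctan2(Rm[1,0],Rm[0,0])-yaw),3))
E
python3 -c "
from h import *
wshot('w1')"
```

```text
t 2.02 tcp [ 0.5    -0.3116  0.2987] xyaw -0.061 tilt [ 0. -0.] F [ 0.4 -0.7 -0.1] gap 24.0 gf 0.0 j [ 0.53  0.33 -0.08  1.55  0.03  1.26 -1.19]
```

View pics/w1.png

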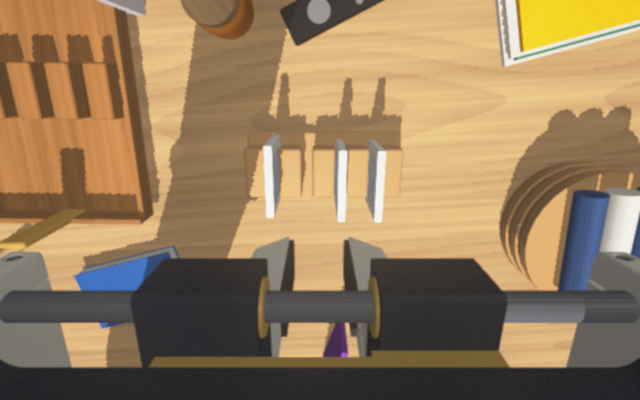

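Run:
```python
import cv2
i=cv2.imread('pics/w1.png')
cv2.imwrite('pics/crop1.png',cv2.resize(i[115:235,235:415],None,fx=4.4,fy=4.4,interpolation=cv2.INTER_CUBIC))
```

```text
(no output)
```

View pics/crop1.png

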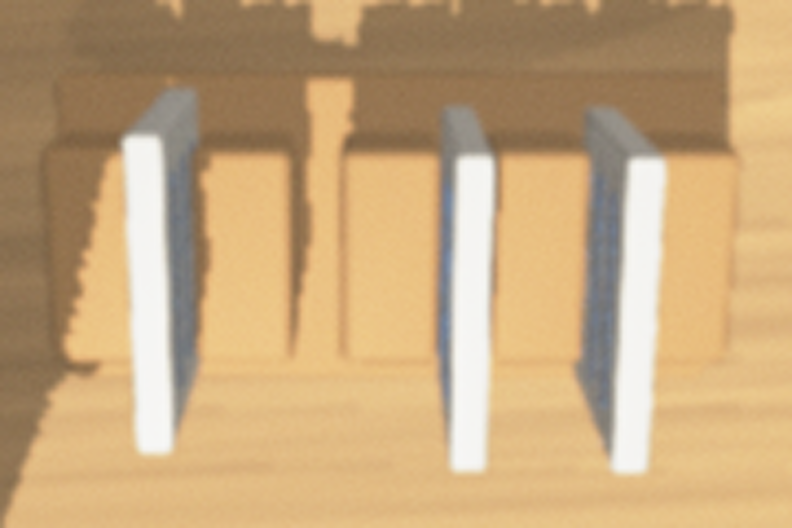

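The crop shows three white coasters with blue bars, none purple. Their top edges run (143,138)-(154,450), (474,157)-(468,468) and (645,158)-(629,470). These are the real ones.

Run:
```python
from h import *
c=load('w1')
f=lambda u,v,z:ray(c,(u/4.4+235,v/4.4+115),z)[:2]
for a,b in(((143,138),(154,450)),((474,157),(468,468)),((645,158),(629,470))):
    p,q=f(*a,.092),f(*b,.092); m=(p+q)/2; d=p-q
    print('coaster mid',m.round(4),'len',np.linalg.norm(d).round(4),'yaw',np.arctan2(d[1],d[0]).round(3)); to([*m,.2])
g=lambda u,v,z:f(u,v,z).round(3)
print('rack blocks',g(48,150,.046),g(66,360,.046),g(735,150,.046),g(725,360,.046))
# tray corner front right (outer top), rel. full image px
r=lambda u,v,z:ray(c,(u,v),z)[:2].round(4)
print('tray FR',r(152,219,.05),'FR far',r(118,0,.04));
```

```text
coaster mid [ 0.4838 -0.2576] len 0.0784 yaw -0.069
t 2.08 tcp [ 0.5    -0.3116  0.2988] xyaw -0.0611 tilt [ 0. -0.] F [ 0.7 -0.1  0. ] gap 24.2 gf 0.0 j [ 0.53  0.33 -0.08  1.55  0.03  1.26 -1.19]
shift mm [-19.5 -52.9  98.8] turn None
coaster mid [ 0.4744 -0.3354] len 0.0787 yaw -0.059
t 2.08 tcp [ 0.5    -0.3116  0.2988] xyaw -0.0611 tilt [ 0. -0.] F [ 0.7 -0.1  0. ] gap 24.2 gf 0.0 j [ 0.53  0.33 -0.08  1.55  0.03  1.26 -1.19]
shift mm [-24.1  25.3  98.8] turn None
coaster mid [ 0.4716 -0.3757] len 0.079 yaw -0.058
t 2.08 tcp [ 0.5    -0.3116  0.2988] xyaw -0.0611 tilt [ 0. -0.] F [ 0.7 -0.1  0. ] gap 24.2 gf 0.0 j [ 0.53  0.33 -0.08  1.55  0.03  1.26 -1.19]
shift mm [-24.5  65.8  98.8] turn None
rack blocks [ 0.514 -0.228] [ 0.456 -0.226] [ 0.503 -0.41 ] [ 0.444 -0.407]
tray FR [ 0.4356 -0.1029] FR far [ 0.678  -0.1114]
```

arm_command --targets '[24, 8, -52, -5, 0, 24, 8, -52, -5, 0, 24, 8, -52, -5, 0, 24, 8, -52, -5, 0, 24, 8, -52, -5, 0]'

```text
t: 2.7
tcp_pos: [0.5561, -0.0528, 0.3241]
tool_rot: [3.14, -0.096, 0.001]
force: [0.8, -0.2, 0.5]
finger_gap: 0.0242
grip_force: 0.0
```

arm_command --targets '[24, 8, -52, -5, 0, 24, 0, 0, 0, 0, 24, 0, 0, 0, 0, 24, 0, 0, 0, 0, 24, 0, 0, 0, 0]'

```text
t: 3.32
tcp_pos: [0.567, -0.0044, 0.3286]
tool_rot: [3.14, -0.1, -0.0]
force: [-0.8, 0.5, 0.2]
finger_gap: 0.0244
grip_force: 0.0
```

```bash
python3 -c "
from h import *
wshot('w2')
i=cv2.imread('pics/w2.png')
cv2.imwrite('pics/w2b.png',cv2.resize(i[0:280],(800,350),interpolation=cv2.INTER_CUBIC))"
```

```text
t 3.33 tcp [ 0.567  -0.0044  0.3286] xyaw -0.0634 tilt [-0. -0.] F [-0.8  0.5  0.2] gap 24.4 gf 0.0 j [ 0.09  0.29 -0.23  1.54  0.07  1.32 -1.79]
```

View pics/w2b.png

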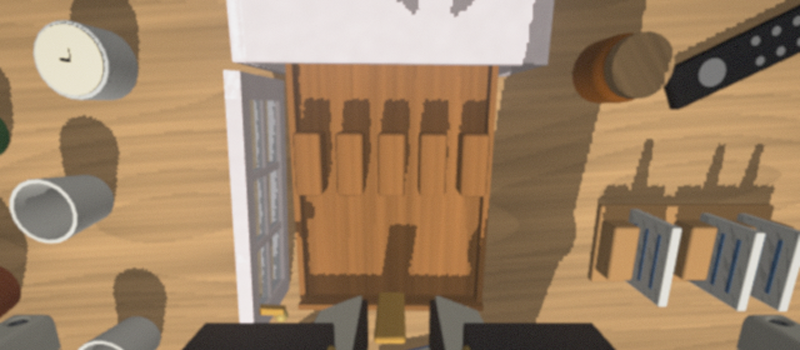

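```bash
python3 -c "
import cv2
i=cv2.imread('pics/w2.png')
cv2.imwrite('pics/w2c.png',cv2.resize(i[90:255,225:405],None,fx=3.6,fy=3.6,interpolation=cv2.INTER_CUBIC))"
```

```text
(no output)
```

View pics/w2c.png

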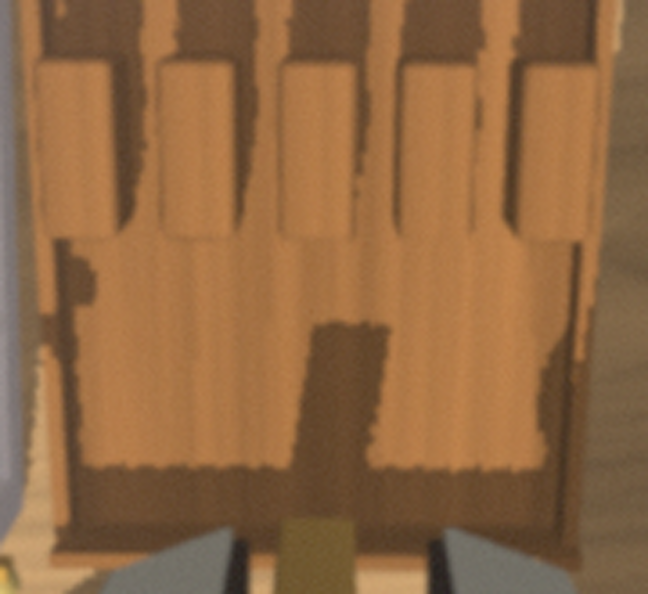

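Run:
```python
from h import *
c=load('w2')
f=lambda u,v:ray(c,(u/3.6+225,v/3.6+90),.06)[:2]
far=[37,112,163,235,284,356,403,475,525,597]; near=[42,116,165,236,282,354,400,473,519,592]
F=[f(u,64) for u in far]; N=[f(u,237.5) for u in near]
for k,n in((1,3),(3,2),(5,1),(7,0)):
    a=(F[k]+F[k+1])/2;b=(N[k]+N[k+1])/2; d=a-b
    print('slot',n,((a+b)/2).round(4),'w',np.linalg.norm(F[k]-F[k+1]).round(4),np.linalg.norm(N[k]-N[k+1]).round(4),'len',np.linalg.norm(d).round(4),'yaw',np.arctan2(d[1],d[0]).round(3))
d=F[8]-F[1];print('yaw from row',np.arctan2(-d[0],d[1]) , np.arctan2(d[0],-d[1]))
d=F[9]-F[0];e=N[9]-N[0];print(np.linalg.norm(d),np.linalg.norm(e),np.arctan2(d[0],-d[1]),np.arctan2(e[0],-e[1]))
```

```text
slot 3 [0.5971 0.0592] w 0.0166 0.0166 len 0.0572 yaw -0.092
slot 2 [0.5946 0.0194] w 0.0159 0.0156 len 0.0572 yaw -0.084
slot 1 [ 0.5921 -0.02  ] w 0.0153 0.0156 len 0.0572 yaw -0.068
slot 0 [ 0.5896 -0.0597] w 0.0163 0.0156 len 0.0572 yaw -0.048
yaw from row 3.078451378736957 -0.06314127485283616
0.1821844618798881 0.18630475233243995 -0.06314127485283635 -0.06324631563107423
```

arm_command --targets '[20, -10, 54, 20, 0, 20, -10, 54, 20, 0, 20, -10, 54, 20, 0, 20, -10, 54, 20, 0, 20, -10, 54, 20, 0]'

```text
t: 4.0
tcp_pos: [0.4999, -0.2716, 0.2284]
tool_rot: [3.14, -0.097, 0.001]
force: [0.9, 0.4, 0.2]
finger_gap: 0.0201
grip_force: 0.0
```

arm_command --targets '[20, -10, 54, 20, 0, 20, -10, 54, 20, 0, 20, 0, 0, 0, 0, 20, 0, 0, 0, 0, 20, 0, 0, 0, 0]'

```text
t: 4.62
tcp_pos: [0.4751, -0.3746, 0.1893]
tool_rot: [-3.14, 0.093, -0.002]
force: [1.1, 0.7, -0.2]
finger_gap: 0.02
grip_force: 0.0
```

```bash
python3 -c "
from h import *
to([.4716,-.3757,.067],-.06)"
```

```text
t 4.62 tcp [ 0.4751 -0.3746  0.1893] xyaw -0.0591 tilt [0.001 0.   ] F [ 1.1  0.7 -0.2] gap 20.0 gf 0.0 j [ 0.63  0.44 -0.07  1.67  0.04  1.04 -1.08]
shift mm [ -3.6   1.3 122.3] turn 0.001
```

arm_command --targets '[20, -3.5, 1.3, 20, 0, 20, 0, 0, 40, 0, 20, 0, 0, 40, 0, 20, 0, 0, 22, 0, 20, 0, 0, 0, 0]'

```text
t: 5.25
tcp_pos: [0.4704, -0.3753, 0.0657]
tool_rot: [-3.138, 0.093, 0.003]
force: [1.5, -0.4, 0.0]
finger_gap: 0.0201
grip_force: 0.0
```

arm_command --targets '[0, 0, 0, 0, 0, 0, 0, 0, 0, 0, 0, 0, 0, 0, 0, 0, 0, 0, -20, 0, 0, 0, 0, -40, 0]' --squeeze 25

```text
t: 5.88
tcp_pos: [0.4693, -0.3764, 0.1263]
tool_rot: [-3.138, 0.096, 0.004]
force: [1.6, -1.1, -0.6]
finger_gap: 0.0087
grip_force: 25.0
```

arm_command --targets '[0, 0, 0, -50, 0, 0, 0, 0, -20, 0, 0, 0, 0, 0, 0, 0, 0, 0, 0, 0, 0, 0, 0, 0, 0]'

```text
t: 6.5
tcp_pos: [0.4698, -0.3767, 0.1952]
tool_rot: [-3.139, 0.096, 0.003]
force: [0.5, 0.5, -0.7]
finger_gap: 0.0089
grip_force: 25.0
```

```bash
python3 -c "
from h import *
wshot('w3'); to([.5896,-.0597,.20],-.063)"
```

```text
t 6.5 tcp [ 0.4698 -0.3767  0.1952] xyaw -0.0613 tilt [-0.002  0.001] F [ 0.5  0.5 -0.7] gap 8.9 gf 25.0 j [ 0.64  0.43 -0.07  1.66  0.03  1.05 -1.08]
t 6.55 tcp [ 0.4699 -0.3767  0.1954] xyaw -0.0613 tilt [-0.002  0.001] F [-0.6  0.4 -1.3] gap 8.6 gf 25.0 j [ 0.64  0.43 -0.07  1.66  0.03  1.05 -1.08]
shift mm [ 100.  -323.8   -4.4] turn 0.002
```

View pics/w3.png

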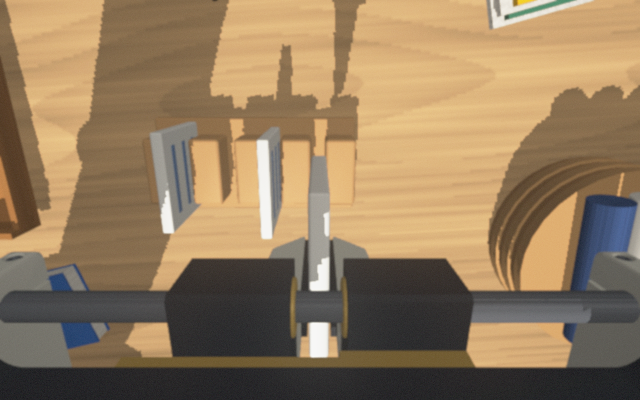

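arm_command --targets '[0, 16.5, -54, -1, 0, 0, 16.5, -54, -1, 0, 0, 16.5, -54, -1, 0, 0, 16.5, -54, -1, 0, 0, 16.5, -54, -1, 0]'

```text
t: 7.18
tcp_pos: [0.5696, -0.111, 0.2011]
tool_rot: [-3.14, 0.096, 0.001]
force: [0.3, 0.0, -1.6]
finger_gap: 0.0087
grip_force: 25.0
```

arm_command --targets '[0, 16.5, -54, 0, 0, 0, 0, 0, 0, 0, 0, 0, 0, 0, 0, 0, 0, 0, 0, 0, 0, 0, 0, 0, 0]'

```text
t: 7.8
tcp_pos: [0.5889, -0.0612, 0.2016]
tool_rot: [3.14, -0.099, -0.0]
force: [0.3, 0.7, -2.1]
finger_gap: 0.0089
grip_force: 25.0
```

```bash
python3 -c "
from h import *
to([.589,-.0597,.0735],-.063)"
```

```text
t 7.8 tcp [ 0.5889 -0.0612  0.2016] xyaw -0.0634 tilt [-0. -0.] F [ 0.3  0.7 -2.1] gap 8.9 gf 25.0 j [ 0.13  0.41 -0.16  1.68  0.08  1.06 -1.69]
shift mm [ 1.000e-01 -1.600e+00  1.281e+02] turn -0.0
```

Lower to just above the slot entry, check position, then in.

arm_command --targets '[0, 0, -1.5, 30, 0, 0, 0, 0, 40, 0, 0, 0, 0, 10, 0, 0, 0, 0, 0, 0, 0, 0, 0, 0, 0]'

```text
t: 8.43
tcp_pos: [0.5903, -0.0585, 0.1233]
tool_rot: [3.14, -0.097, 0.004]
force: [-0.1, -0.1, -1.7]
finger_gap: 0.0087
grip_force: 25.0
```

```bash
python3 -c "
from h import *
to([.589,-.0597,.0735],-.063)"
```

```text
t 8.43 tcp [ 0.5903 -0.0585  0.1233] xyaw -0.0616 tilt [ 0.002 -0.   ] F [-0.1 -0.1 -1.7] gap 8.7 gf 25.0 j [ 0.12  0.49 -0.16  1.76  0.1   0.89 -1.71]
shift mm [-1.4  1.3 49.8] turn 0.001
```

arm_command --targets '[0, -1, 1.2, 10, 0, 0, 0, 0, 15, 0, 0, 0, 0, 15, 0, 0, 0, 0, 9, 0, 0, 0, 0, 0, 0]'

```text
t: 9.05
tcp_pos: [0.5902, -0.0595, 0.0734]
tool_rot: [3.14, -0.096, 0.006]
force: [1.5, -0.7, 7.6]
finger_gap: 0.0087
grip_force: 25.0
```

```bash
python3 -c "
from h import *
to([.589,-.0597,.0735],-.063)"
```

```text
t 9.05 tcp [ 0.5902 -0.0595  0.0734] xyaw -0.0612 tilt [ 0.004 -0.   ] F [ 1.5 -0.7  7.6] gap 8.7 gf 25.0 j [ 0.12  0.55 -0.15  1.81  0.11  0.78 -1.73]
shift mm [-1.2  0.3 -0.1] turn 0.002
```

arm_command --targets '[20, 0, 0, 0, 0, 20, 0, 0, 0, 0, 20, 0, 0, -15, 0, 20, 0, 0, -50, 0, 20, 0, 0, -50, 0]'

```text
t: 9.68
tcp_pos: [0.5879, -0.0593, 0.1896]
tool_rot: [-3.14, 0.096, 0.001]
force: [0.6, 0.3, -0.3]
finger_gap: 0.0203
grip_force: 0.0
```

arm_command --targets '[20, -16, 47, -3, 0, 20, -16, 47, 0, 0, 20, -16, 47, 0, 0, 20, -16, 47, 0, 0, 20, -16, 47, 0, 0]'

```text
t: 10.3
tcp_pos: [0.4933, -0.2905, 0.1918]
tool_rot: [3.14, -0.096, 0.002]
force: [1.0, 0.0, 0.4]
finger_gap: 0.0203
grip_force: 0.0
```

arm_command --targets '[20, -17, 47, 0, 0, 20, 0, 0, 0, 0, 20, 0, 0, 0, 0, 20, 0, 0, 0, 0, 20, 0, 0, 0, 0]'

```text
t: 10.92
tcp_pos: [0.4748, -0.3338, 0.1909]
tool_rot: [-3.14, 0.093, -0.0]
force: [-0.2, -0.6, -0.1]
finger_gap: 0.0202
grip_force: 0.0
```

```bash
python3 -c "
from h import *
to([.4730,-.3354,.066],-.06)"
```

```text
t 10.93 tcp [ 0.4748 -0.3338  0.1909] xyaw -0.0593 tilt [0. 0.] F [-0.2 -0.6 -0.1] gap 20.2 gf 0.0 j [ 0.59  0.4  -0.09  1.73  0.04  1.02 -1.15]
shift mm [ -1.7   1.8 124.9] turn 0.001
```

arm_command --targets '[20, -0.5, 1.5, 20, 0, 20, 0, 0, 40, 0, 20, 0, 0, 40, 0, 20, 0, 0, 24, 0, 20, 0, 0, 0, 0]'

```text
t: 11.55
tcp_pos: [0.4727, -0.3351, 0.0652]
tool_rot: [-3.138, 0.094, 0.005]
force: [-0.2, 0.1, 0.8]
finger_gap: 0.02
grip_force: 0.0
```

arm_command --targets '[0, 0, 0, 0, 0, 0, 0, 0, 0, 0, 0, 0, 0, 0, 0, 0, 0, 0, 0, 0, 0, 0, 0, -40, 0]'

```text
t: 12.18
tcp_pos: [0.4717, -0.3354, 0.1052]
tool_rot: [-3.138, 0.096, 0.007]
force: [0.2, -1.0, -1.2]
finger_gap: 0.0086
grip_force: 25.0
```

arm_command --targets '[0, 0, 0, -50, 0, 0, 0, 0, -40, 0, 0, 0, 0, 0, 0, 0, 0, 0, 0, 0, 0, 0, 0, 0, 0]'

```text
t: 12.8
tcp_pos: [0.4727, -0.336, 0.1954]
tool_rot: [-3.139, 0.096, 0.003]
force: [-1.5, -0.5, -0.2]
finger_gap: 0.0085
grip_force: 25.0
```

```bash
python3 -c "
from h import *
to([.5914,-.020,.20],-.063)"
```

```text
t 12.8 tcp [ 0.4727 -0.336   0.1954] xyaw -0.0613 tilt [-0.002  0.001] F [-1.5 -0.5 -0.2] gap 8.5 gf 25.0 j [ 0.59  0.4  -0.09  1.72  0.04  1.03 -1.14]
shift mm [  99.1 -322.7   -4.5] turn 0.002
```

arm_command --targets '[0, 16.5, -54, -1, 0, 0, 16.5, -54, -1, 0, 0, 16.5, -54, -1, 0, 0, 16.5, -54, -1, 0, 0, 16.5, -54, -1, 0]'

```text
t: 13.42
tcp_pos: [0.5722, -0.0703, 0.2006]
tool_rot: [3.14, -0.097, -0.003]
force: [0.6, 0.9, -0.5]
finger_gap: 0.0088
grip_force: 25.0
```

arm_command --targets '[0, 16.5, -53, 10, 0, 0, 0, 0, 35, 0, 0, 0, 0, 30, 0, 0, 0, 0, 0, 0, 0, 0, 0, 0, 0]'

```text
t: 14.05
tcp_pos: [0.5924, -0.0202, 0.1272]
tool_rot: [-3.14, 0.097, -0.0]
force: [1.1, 0.2, -0.1]
finger_gap: 0.0086
grip_force: 25.0
```

```bash
python3 -c "
from h import *
to([.5914,-.020,.0735],-.063)"
```

```text
t 14.05 tcp [ 0.5924 -0.0202  0.1272] xyaw -0.0615 tilt [0. 0.] F [ 1.1  0.2 -0.1] gap 8.6 gf 25.0 j [ 0.07  0.49 -0.18  1.76  0.11  0.9  -1.79]
shift mm [-1.  -0.1 53.7] turn 0.001
```

Then release, lift and return above the last coaster (.4838,-.2576).

arm_command --targets '[0, -0.5, 0, 10, 0, 0, 0, 0, 15, 0, 0, 0, 0, 15, 0, 0, 0, 0, 13, 0, 0, 0, 0, 0, 0]'

```text
t: 14.68
tcp_pos: [0.5918, -0.0201, 0.073]
tool_rot: [3.14, -0.096, 0.0]
force: [0.4, 0.3, -1.8]
finger_gap: 0.0089
grip_force: 25.0
```

```bash
python3 -c "
from h import *
to([.4824,-.2576,.2])"
```

```text
t 14.68 tcp [ 0.5918 -0.0201  0.073 ] xyaw -0.0613 tilt [ 0. -0.] F [ 0.4  0.3 -1.8] gap 8.9 gf 25.0 j [ 0.06  0.56 -0.17  1.81  0.13  0.79 -1.8 ]
shift mm [ -94.6  243.8 -127. ] turn None
```

arm_command --targets '[0, 0, 0, 1.5, 0, 20, 0, 0, 0, 0, 20, 0, 0, 0, 0, 20, 0, 0, -15, 0, 20, 0, 0, -50, 0]'

```text
t: 15.3
tcp_pos: [0.5898, -0.0202, 0.1363]
tool_rot: [3.14, -0.096, -0.008]
force: [0.9, -0.3, 0.4]
finger_gap: 0.0201
grip_force: 0.0
```

arm_command --targets '[20, 0, 0, -50, 0, 20, -19, 49, -10, 0, 20, -19, 49, 0, 0, 20, -19, 49, 0, 0, 20, -19, 49, 0, 0]'

```text
t: 15.92
tcp_pos: [0.5031, -0.2124, 0.1984]
tool_rot: [3.14, -0.096, 0.002]
force: [1.0, -1.2, -0.1]
finger_gap: 0.0197
grip_force: 0.0
```

arm_command --targets '[20, -19, 48, 0, 0, 20, 0, 0, 0, 0, 20, 0, 0, 0, 0, 20, 0, 0, 0, 0, 20, 0, 0, 0, 0]'

```text
t: 16.55
tcp_pos: [0.4825, -0.2566, 0.1973]
tool_rot: [-3.14, 0.093, -0.0]
force: [-0.4, -0.4, 0.5]
finger_gap: 0.0202
grip_force: 0.0
```

```bash
python3 -c "
from h import *
to([.4824,-.2576,.066],-.061)"
```

```text
t 16.55 tcp [ 0.4825 -0.2566  0.1973] xyaw -0.0591 tilt [0. 0.] F [-0.4 -0.4  0.5] gap 20.2 gf 0.0 j [ 0.48  0.34 -0.12  1.8   0.05  1.01 -1.28]
shift mm [ -0.    1.  131.3] turn 0.002
```

arm_command --targets '[20, 1, 1, 26, 0, 20, 0, 0, 40, 0, 20, 0, 0, 40, 0, 20, 0, 0, 25, 0, 20, 0, 0, 0, 0]'

```text
t: 17.18
tcp_pos: [0.4818, -0.2576, 0.0646]
tool_rot: [-3.139, 0.094, 0.006]
force: [1.0, 0.0, 0.3]
finger_gap: 0.0202
grip_force: 0.0
```

arm_command --targets '[0, 0, 0, 0, 0, 0, 0, 0, 0, 0, 0, 0, 0, 0, 0, 0, 0, 0, 0, 0, 0, 0, 0, -40, 0]'

```text
t: 17.8
tcp_pos: [0.4808, -0.2583, 0.1048]
tool_rot: [-3.139, 0.096, 0.007]
force: [0.2, 0.0, -1.1]
finger_gap: 0.0087
grip_force: 25.0
```

arm_command --targets '[0, 0, 0, -50, 0, 0, 0, 0, -40, 0, 0, 0, 0, 0, 0, 0, 0, 0, 0, 0, 0, 0, 0, 0, 0]'

```text
t: 18.42
tcp_pos: [0.4818, -0.2586, 0.1948]
tool_rot: [-3.139, 0.096, 0.004]
force: [-0.0, 0.4, -1.6]
finger_gap: 0.0091
grip_force: 25.0
```

```bash
python3 -c "
from h import *
to([.5935,.0194,.20],-.063)"
```

```text
t 18.43 tcp [ 0.4818 -0.2586  0.1948] xyaw -0.0614 tilt [-0.002  0.001] F [-0.   0.4 -1.6] gap 9.1 gf 25.0 j [ 0.49  0.35 -0.12  1.8   0.05  1.   -1.28]
shift mm [  94.4 -284.4   -5.2] turn 0.002
```

arm_command --targets '[0, 15.5, -47, -1, 0, 0, 15.5, -47, -1, 0, 0, 15.5, -47, -1, 0, 0, 15.5, -47, -1, 0, 0, 15.5, -47, -1, 0]'

```text
t: 19.05
tcp_pos: [0.5744, -0.0277, 0.1999]
tool_rot: [3.14, -0.097, -0.003]
force: [-0.1, -0.0, -1.5]
finger_gap: 0.0089
grip_force: 25.0
```

arm_command --targets '[0, 15.5, -49, 10, 0, 0, 0, 0, 35, 0, 0, 0, 0, 30, 0, 0, 0, 0, 0, 0, 0, 0, 0, 0, 0]'

```text
t: 19.68
tcp_pos: [0.5933, 0.0189, 0.1267]
tool_rot: [-3.14, 0.097, -0.0]
force: [0.3, -0.9, -1.3]
finger_gap: 0.0087
grip_force: 25.0
```

```bash
python3 -c "
from h import *
to([.5935,.0194,.0735],-.063)"
```

```text
t 19.68 tcp [0.5933 0.0189 0.1267] xyaw -0.0615 tilt [0. 0.] F [ 0.3 -0.9 -1.3] gap 8.7 gf 25.0 j [ 0.02  0.49 -0.2   1.76  0.12  0.9  -1.86]
shift mm [ 0.1 -0.5 53.2] turn 0.001
```

arm_command --targets '[0, 0, -0.5, 10, 0, 0, 0, 0, 15, 0, 0, 0, 0, 15, 0, 0, 0, 0, 13, 0, 0, 0, 0, 0, 0]'

```text
t: 20.3
tcp_pos: [0.5932, 0.0194, 0.0725]
tool_rot: [3.14, -0.096, 0.0]
force: [-0.1, 0.6, -1.1]
finger_gap: 0.0086
grip_force: 25.0
```

```bash
python3 -c "
from h import *
pose()"
```

```text
t 20.3 tcp [0.5932 0.0194 0.0725] xyaw -0.0613 tilt [ 0. -0.] F [-0.1  0.6 -1.1] gap 8.6 gf 25.0 j [ 0.01  0.56 -0.19  1.8   0.14  0.79 -1.88]
```

arm_command --targets '[0, 0, 0, 0.5, 0, 20, 0, 0, 0, 0, 20, 0, 0, 0, 0, 20, 0, 0, -20, 0, 20, 0, 0, -60, 0]'

```text
t: 20.92
tcp_pos: [0.5908, 0.0191, 0.1508]
tool_rot: [3.139, -0.096, -0.01]
force: [0.9, -0.7, 0.2]
finger_gap: 0.0201
grip_force: 0.0
```

arm_command --targets '[40, 0, 0, -60, 0, 90, 0, 0, -40, 0, 90, 0, 0, -20, -0.1745, 90, 0, 0, 0, -0.1745, 90, 0, 0, 0, -0.1745]'

```text
t: 21.55
tcp_pos: [0.5931, 0.0195, 0.2732]
tool_rot: [3.056, 0.728, 0.001]
force: [-0.1, 0.5, 0.1]
finger_gap: 0.0653
grip_force: 0.0
```

arm_command --targets '[90, 0, 0, 0, -0.1745, 90, 0, 0, 0, -0.1745, 90, 0, 0, 0, -0.1745, 90, 0, 0, 0, -0.1745, 90, 0, 0, 0, -0.1745]'

```text
t: 22.18
tcp_pos: [0.5929, 0.0194, 0.2727]
tool_rot: [2.462, 1.951, -0.0]
force: [0.4, 0.2, 0.3]
finger_gap: 0.0901
grip_force: 0.0
```

arm_command --targets '[90, 48, -26, -10, -0.1745, 90, 48, -26, -10, 0, 90, 48, -26, -10, 0, 90, 48, -26, -10, 0, 90, 48, -26, -10, 0]'

```text
t: 22.8
tcp_pos: [0.4861, 0.2716, 0.3232]
tool_rot: [2.289, 2.151, 0.001]
force: [0.9, 0.0, 0.9]
finger_gap: 0.0901
grip_force: 0.0
```

arm_command --targets '[90, 0, 0, 0, 0, 90, 0, 0, 0, 0, 90, 0, 0, 0, 0, 90, 0, 0, 0, 0, 90, 0, 0, 0, 0]'

```text
t: 23.42
tcp_pos: [0.4873, 0.2696, 0.3226]
tool_rot: [2.29, 2.151, -0.0]
force: [0.4, 0.4, 0.2]
finger_gap: 0.0895
grip_force: 0.0
```

```bash
python3 -c "
from h import *
wshot('w4')
i=cv2.imread('pics/w4.png');cv2.imwrite('pics/w4b.png',cv2.resize(i,(800,500)))"
```

```text
t 23.43 tcp [0.4873 0.2696 0.3226] xyaw 1.508 tilt [-0. -0.] F [0.4 0.4 0.2] gap 89.5 gf 0.0 j [-0.14  0.33 -0.63  1.55  0.2   1.33 -0.85]
```

View pics/w4b.png

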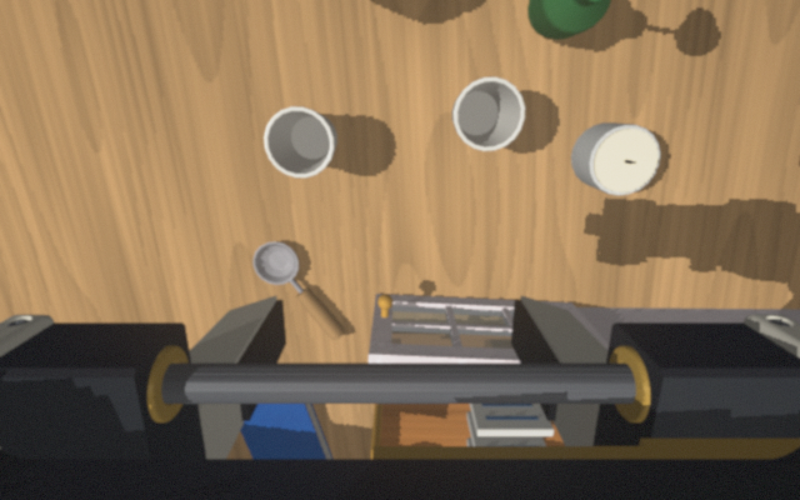

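Cup rims are centred at (299,142) and (489,114), with the candle at (624,160).

```bash
python3 -c "
from h import *
c=load('w4')
f=lambda u,v,z:ray(c,(u/1.25,v/1.25),z)[:2]
A=f(299,142,.07);B=f(489,114,.07)
print('A',A,'B',B,'rimdia',f(334,142,.07)-f(264,142,.07),'candle',f(624,160,.06),'vase',f(570,5,.07), 'spoon',f(276,263,.01))
print('door free outer/inner',f(370,362,.136),f(374,297,.01),f(376,297,.136),'knob',f(385,300,.06))
to([*A,.04],1.508); to([*B,.04])
"
```

```text
A [0.40058608 0.324369  ] B [0.57242992 0.33800239] rimdia [ 0.06330096 -0.00396334] candle [0.7008888  0.28822451] vase [0.63968737 0.42085758] spoon [0.34402856 0.18946805]
door free outer/inner [0.45359705 0.13443385] [0.45112086 0.14089225] [0.4638086  0.19693702] knob [0.46659596 0.15908575]
t 23.48 tcp [0.4873 0.2697 0.3226] xyaw 1.5083 tilt [-0. -0.] F [-0.3  0.5 -0.5] gap 90.2 gf 0.0 j [-0.14  0.33 -0.63  1.55  0.2   1.33 -0.85]
shift mm [ 49.2 -89.9 282.6] turn 0.0
t 23.48 tcp [0.4873 0.2697 0.3226] xyaw 1.5083 tilt [-0. -0.] F [-0.3  0.5 -0.5] gap 90.2 gf 0.0 j [-0.14  0.33 -0.63  1.55  0.2   1.33 -0.85]
shift mm [ 73.5  80.8 282.6] turn None
```

arm_command --targets '[90, 37, 40, 0, 0, 90, 37, 40, 20, 0, 90, 0, 1, 50, 0, 90, 0, 0, 50, 0, 90, 0, 0, 0, 0]'

```text
t: 24.1
tcp_pos: [0.5708, 0.337, 0.1987]
tool_rot: [-2.288, -2.151, 0.012]
force: [0.4, 0.2, 1.6]
finger_gap: 0.09
grip_force: 0.0
```

```bash
python3 -c "
from h import *
wshot('w5'); to([.5724,.338,.04],1.508)"
```

```text
t 24.1 tcp [0.5708 0.337  0.1987] xyaw 1.5091 tilt [-0.006 -0.005] F [0.4 0.2 1.6] gap 90.0 gf 0.0 j [-0.26  0.59 -0.58  1.46  0.33  1.19 -0.94]
t 24.15 tcp [0.572  0.3384 0.2021] xyaw 1.509 tilt [-0.002 -0.002] F [0.1 0.6 1.4] gap 89.9 gf 0.0 j [-0.26  0.59 -0.58  1.46  0.33  1.2  -0.94]
shift mm [-1.000e-01  8.000e-01  1.621e+02] turn 0.001
```

View pics/w5.png

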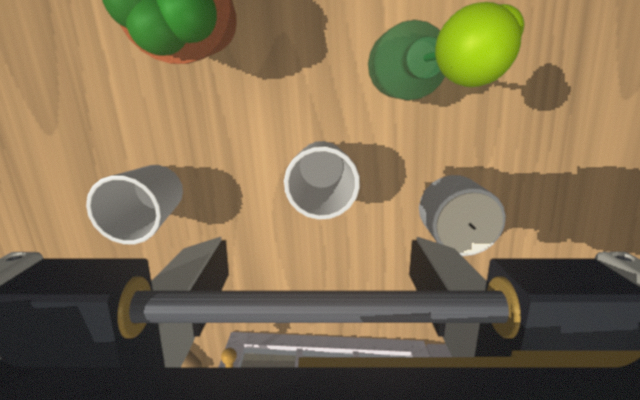

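The cup is centred between the fingers and the vase clears.

arm_command --targets '[90, 0, 0.5, 50, 0, 90, 0, 0, 50, 0, 90, 0, 0, 40, 0, 90, 0, 0, 20, 0, 90, 0, 0, 0, 0]'

```text
t: 24.78
tcp_pos: [0.5735, 0.3394, 0.0436]
tool_rot: [2.289, 2.152, 0.001]
force: [-1.0, 0.3, 0.1]
finger_gap: 0.09
grip_force: 0.0
```

arm_command --targets '[0, 0, 0, 0, 0, 0, 0, 0, 0, 0, 0, 0, 0, 0, 0, 0, 0, 0, 0, 0, 0, 0, 0, 0, 0]' --squeeze 15

```text
t: 25.4
tcp_pos: [0.5731, 0.3395, 0.0436]
tool_rot: [2.289, 2.152, 0.002]
force: [-1.6, -0.1, 6.3]
finger_gap: 0.0624
grip_force: 15.0
```

```bash
python3 -c "
from h import *
to([.4874,-.0437,.062],1.508)"
```

```text
t 25.4 tcp [0.5731 0.3395 0.0436] xyaw 1.5093 tilt [0.001 0.001] F [-1.6 -0.1  6.3] gap 62.4 gf 15.0 j [-0.29  0.74 -0.52  1.61  0.44  0.91 -1.03]
shift mm [-387.7  -62.   -18.7] turn 0.001
```

arm_command --targets '[0, 0, 0, -15, 0, 0, 0, 0, -50, 0, 0, 0, 0, -55, 0, 0, 0, 0, -50, 0, 0, -30, -9, 0, 0]'

```text
t: 26.02
tcp_pos: [0.5632, 0.3136, 0.2182]
tool_rot: [-2.285, -2.155, -0.015]
force: [-0.1, -0.7, -2.5]
finger_gap: 0.0622
grip_force: 15.0
```

arm_command --targets '[0, -50, -9, 0, 0, 0, -50, -9, 0, 0, 0, -50, -9, 0, 0, 0, -50, -9, 0, 0, 0, -50, -9, 0, 0]'

```text
t: 26.65
tcp_pos: [0.5011, 0.0613, 0.2134]
tool_rot: [2.288, 2.152, 0.0]
force: [1.0, -0.5, -1.7]
finger_gap: 0.0623
grip_force: 15.0
```

arm_command --targets '[0, -50, -8, 0, 0, 0, -50, 0, 0, 0, 0, -8, 0, 0, 0, 0, 0, 0, 0, 0, 0, 0, 0, 0, 0]'

```text
t: 27.28
tcp_pos: [0.4873, -0.0428, 0.213]
tool_rot: [-2.286, -2.154, -0.001]
force: [0.2, 0.6, -0.9]
finger_gap: 0.0623
grip_force: 15.0
```

```bash
python3 -c "
from h import *
to([.4874,-.0437,.064],1.508)"
```

```text
t 27.27 tcp [ 0.4873 -0.0428  0.213 ] xyaw 1.5114 tilt [0.    0.001] F [ 0.2  0.6 -0.9] gap 62.3 gf 15.0 j [ 0.45  0.29 -0.58  1.88  0.18  1.03 -0.27]
shift mm [-1.00e+00  1.00e-01  1.49e+02] turn 0.003
```

arm_command --targets '[0, -1, 0, 50, 0, 0, 0, 0, 50, 0, 0, 0, 0, 30, 0, 0, 0, 0, 14, 0, 0, 0, 0, 3, 0]'

```text
t: 27.9
tcp_pos: [0.4872, -0.0444, 0.0656]
tool_rot: [-2.287, -2.153, 0.0]
force: [-0.8, 0.0, -2.6]
finger_gap: 0.0623
grip_force: 15.0
```

arm_command --targets '[0, 0, 0, 1.5, 0, 0, 0, 0, 0, 0, 0, 0, 0, 0, 0, 0, 0, 0, 0, 0, 0, 0, 0, 0, 0]'

```text
t: 28.52
tcp_pos: [0.4873, -0.0456, 0.0645]
tool_rot: [2.289, 2.151, 0.0]
force: [0.1, -0.7, 0.8]
finger_gap: 0.0623
grip_force: 15.0
```

```bash
python3 -c "
from h import *
to([.4874,-.0437,.064],1.508)"
```

```text
t 28.52 tcp [ 0.4873 -0.0456  0.0645] xyaw 1.509 tilt [ 0.001 -0.   ] F [ 0.1 -0.7  0.8] gap 62.3 gf 15.0 j [ 0.36  0.48 -0.5   2.04  0.35  0.7  -0.42]
shift mm [ 1.9 -0.   0.5] turn 0.001
```

arm_command --targets '[0, 0, 0, 1, 0, 72, 0, 0, 0, 0, 74, 0, 0, 0, 0, 74, 0, 0, -20, 0, 74, 0, 0, -50, 0]'

```text
t: 29.15
tcp_pos: [0.4854, -0.0453, 0.1322]
tool_rot: [-2.285, -2.15, 0.005]
force: [0.2, -0.7, -0.4]
finger_gap: 0.0741
grip_force: 0.0
```

arm_command --targets '[74, 0, 0, -50, 0, 74, 0, 0, -35, 0, 90, 52, -16, 0, 0, 90, 52, -16, 0, 0, 90, 52, -16, 0, 0]'

```text
t: 29.78
tcp_pos: [0.4481, 0.1148, 0.2183]
tool_rot: [2.289, 2.151, 0.0]
force: [0.7, -0.1, 0.2]
finger_gap: 0.0899
grip_force: 0.0
```

arm_command --targets '[90, 52, -16, 0, 0, 90, 52, -16, 0, 0, 90, 52, -15, 0, 0, 90, 52, -15, 0, 0, 90, 0, 0, 0, 0]'

```text
t: 30.4
tcp_pos: [0.397, 0.3295, 0.2183]
tool_rot: [-2.278, -2.159, -0.002]
force: [-0.0, -0.8, 0.4]
finger_gap: 0.0899
grip_force: 0.0
```

arm_command --targets '[90, 0, 0, 0, 0, 90, 0, 0, 0, 0, 90, 0, 0, 0, 0, 90, 0, 0, 0, 0, 90, 0, 0, 0, 0]'

```text
t: 31.02
tcp_pos: [0.3998, 0.3244, 0.2183]
tool_rot: [2.289, 2.151, 0.0]
force: [-0.3, -0.4, -0.6]
finger_gap: 0.0898
grip_force: 0.0
```

```bash
python3 -c "
from h import *
c=wshot('w6'); to([.4006,.3244,.044],1.508)
t=shot('top','t6')
a=cv2.imread('pics/w6.png');b=cv2.resize(cv2.imread('pics/t6.png')[90:250,200:456],(640,400),interpolation=cv2.INTER_CUBIC)
cv2.imwrite('pics/w6b.png',cv2.resize(np.vstack([a[:240],b]),(600,600)))"
```

```text
t 31.02 tcp [0.3998 0.3244 0.2183] xyaw 1.5086 tilt [ 0. -0.] F [-0.3 -0.4 -0.6] gap 89.8 gf 0.0 j [-0.22  0.36 -0.74  1.81  0.27  1.08 -1.11]
t 31.07 tcp [0.3998 0.3245 0.2182] xyaw 1.5088 tilt [ 0. -0.] F [-0.6 -0.2 -0.2] gap 89.9 gf 0.0 j [-0.22  0.36 -0.74  1.81  0.27  1.08 -1.11]
shift mm [ -0.    0.8 174.2] turn 0.001
```

View pics/w6b.png

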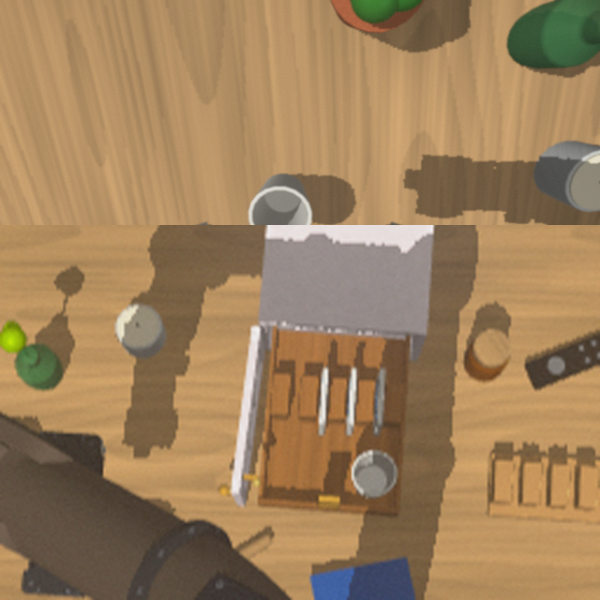

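Coasters and the first cup stand well in the tray. The second cup was knocked: its rim is now at about (299,228) in the wrist image, so I'll measure it again.

```bash
python3 -c "
from h import *
c=load('w6'); print(ray(c,(299,229),.07))
i=cv2.imread('pics/w6.png')[150:300,220:400]; cv2.imwrite('pics/w6c.png',cv2.resize(i,None,fx=3,fy=3))"
```

```text
[0.37854205 0.27769146 0.07      ]
```

View pics/w6c.png

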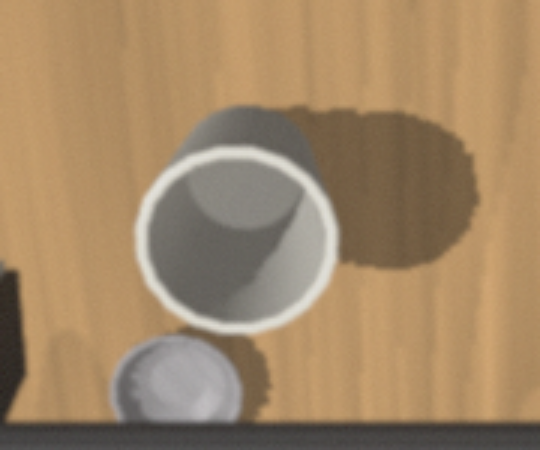

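The rim centre is at (299,229), which puts the cup at (.3785,.2777). The spoon is clear of the fingers.

arm_command --targets '[90, -24, -9, 0, 0, 90, -24, -9, 20, 0, 90, 0, 0, 0, 0, 90, 0, 0, 0, 0, 90, 0, 0, 0, 0]'

```text
t: 31.75
tcp_pos: [0.3792, 0.279, 0.1987]
tool_rot: [-2.288, -2.152, -0.002]
force: [-0.4, 0.3, 0.1]
finger_gap: 0.0902
grip_force: 0.0
```

```bash
python3 -c "
from h import *
to([.3785,.2777,.044],1.508)"
```

```text
t 31.75 tcp [0.3792 0.279  0.1987] xyaw 1.5097 tilt [0.001 0.001] F [-0.4  0.3  0.1] gap 90.2 gf 0.0 j [-0.14  0.31 -0.75  1.93  0.25  1.   -1.06]
shift mm [ -1.5  -0.7 154.7] turn 0.002
```

arm_command --targets '[90, -1, -0.5, 50, 0, 90, 0, 0, 50, 0, 90, 0, 0, 40, 0, 90, 0, 0, 14, 0, 90, 0, 0, 0, 0]'

```text
t: 32.38
tcp_pos: [0.3782, 0.2775, 0.0442]
tool_rot: [-2.288, -2.152, 0.001]
force: [-0.6, 0.2, 0.3]
finger_gap: 0.0898
grip_force: 0.0
```

arm_command --targets '[0, 0, 0, 0, 0, 0, 0, 0, 0, 0, 0, 0, 0, 0, 0, 0, 0, 0, 0, 0, 0, 0, 0, 0, 0]'

```text
t: 33.0
tcp_pos: [0.3785, 0.2772, 0.0448]
tool_rot: [2.289, 2.152, 0.002]
force: [-0.6, -0.5, 6.9]
finger_gap: 0.0628
grip_force: 15.0
```

```bash
python3 -c "
from h import *
to([.4938,.0581,.064],1.508)"
```

```text
t 33.0 tcp [0.3785 0.2772 0.0448] xyaw 1.5092 tilt [0.001 0.   ] F [-0.6 -0.5  6.9] gap 62.8 gf 15.0 j [-0.28  0.52 -0.61  2.1   0.48  0.66 -1.28]
shift mm [-211.6  128.6  -19.1] turn 0.001
```

Place at TCP z ≈ .0648, then release.

arm_command --targets '[0, 0, 0, -15, 0, 0, 0, 0, -50, 0, 0, 0, 0, -55, 0, 0, 0, 0, -50, 0, 0, -35, 21, 0, 0]'

```text
t: 33.62
tcp_pos: [0.3974, 0.2447, 0.2191]
tool_rot: [2.282, 2.158, 0.013]
force: [1.4, -0.9, -1.8]
finger_gap: 0.063
grip_force: 15.0
```

arm_command --targets '[0, -44, 27, 0, 0, 0, -44, 27, 0, 0, 0, -44, 27, 0, 0, 0, -44, 27, 0, 0, 0, 0, 0, 0, 0]'

```text
t: 34.25
tcp_pos: [0.4951, 0.0539, 0.2144]
tool_rot: [2.296, 2.144, -0.002]
force: [-0.9, 1.3, -0.9]
finger_gap: 0.0626
grip_force: 15.0
```

arm_command --targets '[0, 0, 0, 0, 0, 0, 0, 0, 0, 0, 0, 0, 0, 0, 0, 0, 0, 0, 0, 0, 0, 0, 0, 0, 0]'

```text
t: 34.88
tcp_pos: [0.4939, 0.0587, 0.2142]
tool_rot: [2.288, 2.153, -0.0]
force: [0.4, -1.3, -0.7]
finger_gap: 0.0631
grip_force: 15.0
```

```bash
python3 -c "
from h import *
to([.4938,.0581,.0648],1.508)"
```

```text
t 34.88 tcp [0.4939 0.0587 0.2142] xyaw 1.5097 tilt [ 0. -0.] F [ 0.4 -1.3 -0.7] gap 63.1 gf 15.0 j [ 0.3   0.32 -0.66  1.85  0.22  1.05 -0.51]
shift mm [-5.000e-01 -1.000e-01  1.494e+02] turn 0.002
```

arm_command --targets '[0, 0, 0, 50, 0, 0, 0, 0, 50, 0, 0, 0, 0, 30, 0, 0, 0, 0, 14, 0, 0, 0, 0, 3, 0]'

```text
t: 35.5
tcp_pos: [0.494, 0.0585, 0.067]
tool_rot: [-2.288, -2.152, 0.001]
force: [-0.6, 0.4, 0.0]
finger_gap: 0.0631
grip_force: 15.0
```

arm_command --targets '[0, 0, 0, 1.5, 0, 0, 0, 0, 1, 0, 0, 0, 0, 0, 0, 0, 0, 0, 0, 0, 0, 0, 0, 0, 0]'

```text
t: 36.12
tcp_pos: [0.4949, 0.0581, 0.0657]
tool_rot: [2.288, 2.15, 0.002]
force: [-0.7, -2.4, 6.4]
finger_gap: 0.0629
grip_force: 15.0
```

```bash
python3 -c "
from h import *
to([.4938,.0581,.0648],1.508)"
```

```text
t 36.12 tcp [0.4949 0.0581 0.0657] xyaw 1.5086 tilt [ 0.002 -0.   ] F [-0.7 -2.4  6.4] gap 62.9 gf 15.0 j [ 0.2   0.5  -0.56  2.02  0.4   0.72 -0.68]
shift mm [-0.  -1.1  0.9] turn 0.001
```

arm_command --targets '[72, 0, 0, 0, 0, 74, 0, 0, 0, 0, 74, 0, 0, -20, 0, 74, 0, 0, -50, 0, 74, 0, 0, -50, 0]'

```text
t: 36.75
tcp_pos: [0.4935, 0.0586, 0.1858]
tool_rot: [-2.287, -2.152, 0.001]
force: [0.9, -0.9, 0.2]
finger_gap: 0.0744
grip_force: 0.0
```

arm_command --targets '[0, 0, 0, -50, 0, 0, -26, -54, 0, 0, 0, -26, -54, 0, 0, 0, 0, 0, 0, 0, 0, 0, 0, 0, 0]'

```text
t: 37.38
tcp_pos: [0.3834, 0.0131, 0.2351]
tool_rot: [2.288, 2.151, 0.001]
force: [-0.2, -0.1, 0.1]
finger_gap: 0.0284
grip_force: 0.0
```

```bash
python3 -c "
from h import *
t=shot('top','t7'); to([.3835,.013,.09],1.508)
b=cv2.resize(t['image'][90:250,200:456,::-1],(640,400),interpolation=cv2.INTER_CUBIC)
cv2.imwrite('pics/t7b.png',b)"
```

```text
t 37.42 tcp [0.3839 0.0135 0.2351] xyaw 1.5095 tilt [0.001 0.   ] F [ 0.3 -0.3 -0.9] gap 24.9 gf 0.0 j [ 0.49  0.08 -0.7   2.05  0.06  1.03 -0.29]
shift mm [ -0.6  -0.5 145.1] turn 0.001
```

View pics/t7b.png

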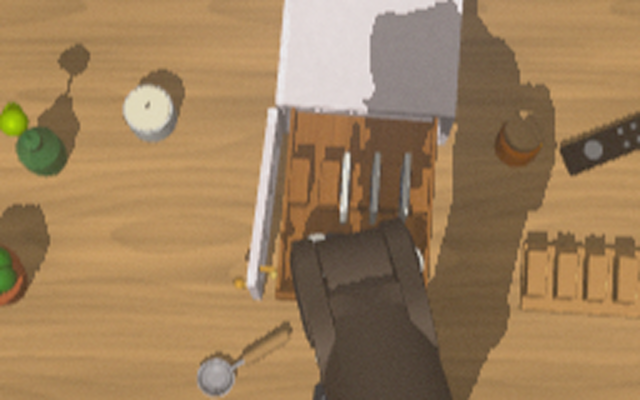

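arm_command --targets '[0, 0, 0, 50, 0, 0, 0, 0, 50, 0, 0, 0, 0, 45, 0, 0, 0, 5, 0, 0, 0, 0, 5, 0, 0]'

```text
t: 38.05
tcp_pos: [0.3947, 0.0134, 0.0907]
tool_rot: [-2.288, -2.153, -0.002]
force: [0.6, -0.0, 0.3]
finger_gap: 0.0009
grip_force: 0.0
```

arm_command --targets '[0, 0, 3, 0, 0, 0, 0, 4, 0, 0, 0, 0, 4, 0, 0, 0, 0, 4, 0, 0, 0, 0, 5, 0, 0]'

```text
t: 38.67
tcp_pos: [0.4132, 0.0112, 0.0898]
tool_rot: [2.289, 2.152, -0.0]
force: [0.4, -0.2, -0.1]
finger_gap: 0.0005
grip_force: 0.0
```

arm_command --targets '[0, 0, 5, 0, 0, 0, 0, 6, 0, 0, 0, 0, 6, 0, 0, 0, 0, 7, 0, 0, 0, 0, 7, 0, 0]'

```text
t: 39.3
tcp_pos: [0.4441, 0.0092, 0.0896]
tool_rot: [-2.289, -2.152, 0.001]
force: [-2.7, -0.6, 0.2]
finger_gap: 0.0006
grip_force: 1.2
```

```bash
python3 -c "
from h import *
to([.4286+.25*.998,.0101-.25*.063,.09],1.508)"
```

```text
t 39.3 tcp [0.4441 0.0092 0.0896] xyaw 1.5091 tilt [-0.001 -0.   ] F [-2.7 -0.6  0.2] gap 0.6 gf 1.2 j [ 0.34  0.4  -0.61  2.12  0.34  0.72 -0.55]
shift mm [ -0.4 234.5  -0.5] turn 0.001
```

arm_command --targets '[0, 0, 8, 0, 0, 0, 0, 9, 0, 0, 0, 0, 10, 0, 0, 0, 0, 10, 0, 0, 0, 0, 10, 0, 0]'

```text
t: 39.92
tcp_pos: [0.4915, 0.0064, 0.0897]
tool_rot: [-2.289, -2.152, 0.0]
force: [-3.0, -1.8, 0.5]
finger_gap: 0.0004
grip_force: 1.2
```

arm_command --targets '[0, 0, 10, 0, 0, 0, 0, 10, 0, 0, 0, 0, 10, 0, 0, 0, 0, 10, 0, 0, 0, 0, 10, 0, 0]'

```text
t: 40.55
tcp_pos: [0.5413, 0.0033, 0.0897]
tool_rot: [2.289, 2.152, -0.0]
force: [-2.7, -2.2, 0.4]
finger_gap: 0.0004
grip_force: 1.2
```

arm_command --targets '[0, 0, 10, 0, 0, 0, 0, 10, 0, 0, 0, 0, 10, 0, 0, 0, 0, 10, 0, 0, 0, 0, 10, 0, 0]'

```text
t: 41.18
tcp_pos: [0.5913, 0.0003, 0.0897]
tool_rot: [2.289, 2.152, -0.0]
force: [-2.8, -2.2, -0.1]
finger_gap: 0.0004
grip_force: 1.2
```

arm_command --targets '[0, 0, 10, 0, 0, 0, 0, 8, 0, 0, 0, 0, 7, 0, 0, 0, 0, 6, 0, 0, 0, 0, 5, 0, 0]'

```text
t: 41.8
tcp_pos: [0.6268, -0.0019, 0.0897]
tool_rot: [2.289, 2.152, -0.0]
force: [-2.3, -1.9, 0.7]
finger_gap: 0.0004
grip_force: 1.2
```

```bash
python3 -c "
from h import *
to([.4286+.25*.998,.0101-.25*.063,.09],1.508)"
```

```text
t 41.8 tcp [ 0.6268 -0.0019  0.0897] xyaw 1.5092 tilt [ 0. -0.] F [-2.3 -1.9  0.7] gap 0.4 gf 1.2 j [ 0.27  0.64 -0.54  1.68  0.39  0.93 -0.48]
shift mm [-0.6 51.4 -0.3] turn 0.001
```

arm_command --targets '[0, 0, 5, 0, 0, 0, 0, 5, 0, 0, 0, 0, 4, 0, 0, 0, 0, 3, 0, 0, 0, 0, 2, 0, 0]'

```text
t: 42.42
tcp_pos: [0.6456, -0.003, 0.0897]
tool_rot: [2.289, 2.152, 0.0]
force: [-2.3, -0.7, 0.6]
finger_gap: 0.0001
grip_force: 1.1
```

arm_command --targets '[0, 0, 2, 0, 0, 0, 0, 2, 0, 0, 0, 0, 2, 0, 0, 0, 0, 2, 0, 0, 0, 0, 2, 0, 0]'

```text
t: 43.05
tcp_pos: [0.6556, -0.0037, 0.0897]
tool_rot: [2.289, 2.152, -0.0]
force: [-1.7, -2.3, 0.5]
finger_gap: 0.0004
grip_force: 1.1
```

arm_command --targets '[0, 0, 1, 0, 0, 0, 0, 1, 0, 0, 0, 0, 1, 0, 0, 0, 0, 1, 0, 0, 0, 0, 1, 0, 0]'

```text
t: 43.68
tcp_pos: [0.6588, -0.0039, 0.0897]
tool_rot: [-2.287, -2.151, 0.004]
force: [-12.3, -2.6, 8.4]
finger_gap: 0.0003
grip_force: 6.3
```

arm_command --targets '[0, 0, -5, 0, 0, 0, 0, -30, 0, 0, 0, 0, -50, 0, 0, 0, 0, 0, -60, 0, 0, 0, 0, -60, 0]'

```text
t: 44.3
tcp_pos: [0.5745, 0.0017, 0.2107]
tool_rot: [-2.287, -2.153, 0.001]
force: [0.8, -0.8, 0.9]
finger_gap: 0.0005
grip_force: 0.0
```

```bash
python3 -c "
from h import *
t=shot('top','t8')
b=cv2.resize(t['image'][60:220,230:486,::-1],(800,500),interpolation=cv2.INTER_CUBIC)
cv2.imwrite('pics/t8b.png',b)
C=np.array([.678,-.006]);ps=-.063
X=np.array([np.cos(ps),np.sin(ps)]);Y=np.array([-X[1],X[0]])
h=C+.115*Y-.012*X
s=read_state();Rm=R.from_rotvec(s['tool_rot']).as_matrix()[:2,:2]
prev=np.array(s['tcp_pos'][:2]);pose(s)
for th,off in((1.6,.06),(1.6,.02),(1.4,.02),(1.2,.02),(1.0,.02),(.8,.02),(.6,.02),(.4,.02),(.2,.02),(.1,.02),(0.05,.019),(0,.018)):
    d=-np.sin(th)*X-np.cos(th)*Y; n=-np.cos(th)*X+np.sin(th)*Y
    p=h+.19*d+off*n; print(th,p.round(3),(Rm.T@(p-prev)*1e3).round(1)); prev=p
"
```

```text
t 44.35 tcp [0.579  0.003  0.2197] xyaw 1.5105 tilt [0.011 0.001] F [3.2 1.4 6.2] gap 0.4 gf 0.0 j [ 0.35  0.43 -0.62  1.67  0.28  1.12 -0.41]
1.6 [0.49  0.187] [ 178.  -100.3]
1.6 [0.486 0.147] [-40.   -1.3]
1.4 [0.482 0.109] [-38.1  -1.4]
1.2 [0.486 0.071] [-37.6   6.2]
1.0 [0.498 0.035] [-35.7  13.6]
0.8 [0.516 0.001] [-32.3  20.4]
0.6 [ 0.541 -0.028] [-27.6  26.4]
0.4 [ 0.571 -0.052] [-21.8  31.3]
0.2 [ 0.605 -0.069] [-15.1  35. ]
0.1 [ 0.623 -0.075] [-4.9 18.5]
0.05 [ 0.633 -0.077] [-1.8 10.4]
0 [ 0.643 -0.079] [-1.2 10.5]
```

View pics/t8b.png

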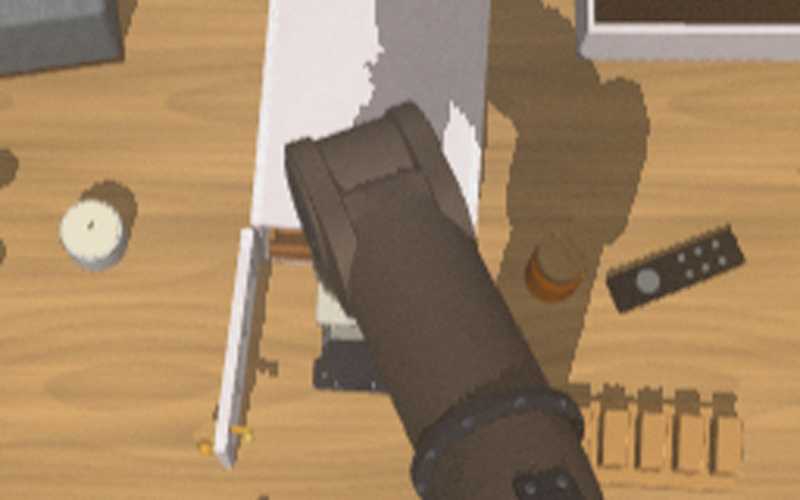

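Tray front sits flush with the cupboard, so it's home. Now the door, pushed from outside.

arm_command --targets '[0, 45, -25, 0, 0, 0, 45, -25, 0, 0, 0, 45, -25, 0, 0, 0, 46, -25, 0, 0, 0, 0, 0, 0, 0]'

```text
t: 44.98
tcp_pos: [0.485, 0.1934, 0.2107]
tool_rot: [-2.279, -2.161, -0.005]
force: [0.8, -0.7, 0.1]
finger_gap: 0.0004
grip_force: 0.0
```

arm_command --targets '[0, 0, 0, 30, 0, 0, 0, 0, 40, 0, 0, 0, 0, 40, 0, 0, 0, 0, 15, 0, 0, 0, 0, 0, 0]'

```text
t: 45.6
tcp_pos: [0.487, 0.1878, 0.0845]
tool_rot: [-2.289, -2.152, 0.001]
force: [0.3, -0.6, 0.2]
finger_gap: 0.0
grip_force: 0.0
```

```bash
python3 -c "
from h import *
to([.486,.147,.085],1.508)"
```

```text
t 45.6 tcp [0.487  0.1878 0.0845] xyaw 1.5091 tilt [-0.001 -0.   ] F [ 0.3 -0.6  0.2] gap 0.0 gf 0.0 j [-0.02  0.52 -0.61  1.94  0.41  0.8  -0.92]
shift mm [-40.8   1.5  -0.5] turn 0.001
```

Split each arc step into two or three rows.

arm_command --targets '[0, -10, 0, 0, 0, 0, -10, 0, 0, 0, 0, -10, 0, 0, 0, 0, -11, 0, 0, 0, 0, -10, 0, 0, 0]'

```text
t: 46.22
tcp_pos: [0.4838, 0.1363, 0.0848]
tool_rot: [2.289, 2.151, 0.0]
force: [-0.7, 0.3, 0.4]
finger_gap: 0.0007
grip_force: 0.3
```

arm_command --targets '[0, -14, -1, 0, 0, 0, -14, 0, 0, 0, 0, -13, 2, 0, 0, 0, -12, 2, 0, 0, 0, -12, 2, 0, 0]'

```text
t: 46.85
tcp_pos: [0.4849, 0.0712, 0.0847]
tool_rot: [2.289, 2.152, 0.0]
force: [0.6, 1.0, -0.6]
finger_gap: 0.0006
grip_force: 0.3
```

arm_command --targets '[0, -12, 5, 0, 0, 0, -12, 4, 0, 0, 0, -12, 5, 0, 0, 0, -11, 7, 0, 0, 0, -11, 7, 0, 0]'

```text
t: 47.48
tcp_pos: [0.5097, 0.0116, 0.0847]
tool_rot: [2.289, 2.152, 0.0]
force: [1.0, 0.8, 0.1]
finger_gap: 0.0003
grip_force: 0.3
```

```bash
python3 -c "
from h import *
to([.516,.001,.085],1.508)"
```

```text
t 47.48 tcp [0.5097 0.0116 0.0847] xyaw 1.5092 tilt [0. 0.] F [1.  0.8 0.1] gap 0.3 gf 0.3 j [ 0.33  0.5  -0.61  1.97  0.4   0.79 -0.57]
shift mm [-10.2   7.   -0.3] turn 0.001
```

arm_command --targets '[0, -10, 7, 0, 0, 0, -10, 8, 0, 0, 0, -9, 9, 0, 0, 0, -9, 9, 0, 0, 0, -8, 10, 0, 0]'

```text
t: 48.1
tcp_pos: [0.5498, -0.0368, 0.0847]
tool_rot: [-2.289, -2.152, 0.0]
force: [-0.3, 0.3, -0.0]
finger_gap: -0.0
grip_force: 0.3
```

arm_command --targets '[0, -7, 10, 0, 0, 0, -7, 11, 0, 0, 0, -6, 11, 0, 0, 0, -5, 12, 0, 0, 0, -4, 12, 0, 0]'

```text
t: 48.72
tcp_pos: [0.6042, -0.0689, 0.0847]
tool_rot: [-2.289, -2.152, 0.0]
force: [0.4, 0.6, 0.1]
finger_gap: 0.0007
grip_force: 0.2
```

```bash
python3 -c "
from h import *
to([.605,-.069,.085],1.508)"
```

```text
t 48.73 tcp [ 0.6042 -0.0689  0.0847] xyaw 1.5092 tilt [-0.  0.] F [0.4 0.6 0.1] gap 0.7 gf 0.2 j [ 0.41  0.63 -0.57  1.73  0.41  0.91 -0.4 ]
shift mm [-0.   0.8 -0.3] turn 0.001
```

arm_command --targets '[0, -2, 6, 0, 0, 0, -2, 6, 0, 0, 0, -1, 6, 0, 0, 0, -1, 5, 0, 0, 0, -1, 4, 0, 0]'

```text
t: 49.35
tcp_pos: [0.6268, -0.0759, 0.0845]
tool_rot: [-2.284, -2.15, 0.007]
force: [-14.8, 3.8, 11.6]
finger_gap: 0.0001
grip_force: 8.1
```

arm_command --targets '[0, 0, 3, 0, 0, 0, 0, 3, 0, 0, 0, 0, 2, 0, 0, 0, 0, 2, 0, 0, 0, 0, 2, 0, 0]'

```text
t: 49.98
tcp_pos: [0.6393, -0.0779, 0.0846]
tool_rot: [-2.286, -2.15, 0.007]
force: [-19.5, 0.9, 14.6]
finger_gap: 0.0006
grip_force: 10.0
```

arm_command --targets '[0, 0, 1, 0, 0, 0, 0, 1, 0, 0, 0, 0, 1, 0, 0, 0, 0, 0, 0, 0, 0, 0, 0, 0, 0]'

```text
t: 50.6
tcp_pos: [0.6392, -0.0781, 0.0847]
tool_rot: [-2.284, -2.148, 0.014]
force: [-27.3, 1.1, 20.3]
finger_gap: 0.0005
grip_force: 14.4
```

arm_command --targets '[0, 0, -4, 0, 0, 0, 0, -30, 0, 0, 0, 0, -50, 0, 0, 0, 0, 0, -60, 0, 0, 0, 0, -60, 0]'

```text
t: 51.22
tcp_pos: [0.5598, -0.0732, 0.2056]
tool_rot: [-2.288, -2.152, 0.002]
force: [2.4, 0.1, -0.3]
finger_gap: 0.0007
grip_force: 0.0
```

arm_command --targets '[0, 30, 0, -60, 0, 0, 0, 0, -50, 0, 0, 0, 0, 0, 0, 0, 0, 0, 0, 0, 0, 0, 0, 0, 0]'

```text
t: 51.85
tcp_pos: [0.5621, -0.0456, 0.3091]
tool_rot: [-2.288, -2.15, 0.003]
force: [-0.4, -0.4, 0.9]
finger_gap: 0.0007
grip_force: 0.0
```

Run:
```python
from h import *
c=wshot('w9'); g=c['image'].astype(float); sat=g.max(2)-g.min(2)
C=np.array([.678,-.006]);ps=-.063
X=np.array([np.cos(ps),np.sin(ps)]);Y=np.array([-X[1],X[0]])
P=[]
for y in np.arange(-.105,.111,.01):
    xs=np.arange(-.05,.03,.0005); v=[]
    for x in xs:
        p=C+x*X+y*Y; u=proj(c,[*p,.136]); v.append(cv2.getRectSubPix(sat.astype(np.float32),(1,1),tuple(map(float,u)))[0,0])
    v=np.array(v); k=np.where(v>35)[0]; P.append((y,xs[k[-1]] if len(k) else np.nan,))
P=np.array(P);print((P*1e3).round(1).tolist())
ok=~np.isnan(P[:,1]); m=np.median(P[ok,1]); ok&=abs(np.nan_to_num(P[:,1],nan=9)-m)<.008
print(np.polyfit(P[ok,0],P[ok,1],1),ok.sum())
```

```text
t 51.85 tcp [ 0.5621 -0.0456  0.3091] xyaw 1.5088 tilt [-0.002 -0.   ] F [-0.4 -0.4  0.9] gap 0.7 gf 0.0 j [ 0.48  0.36 -0.68  1.55  0.23  1.31 -0.29]
[[-105.0, -21.0], [-95.0, -27.5], [-85.0, -34.0], [-75.0, -32.5], [-65.0, -42.5], [-55.0, -42.5], [-45.0, -42.5], [-35.0, -42.5], [-25.0, -42.5], [-15.0, -42.0], [-5.0, -42.0], [5.0, -42.0], [15.0, -42.0], [25.0, -42.0], [35.0, -42.0], [45.0, -41.5], [55.0, -41.5], [65.0, -41.5], [75.0, -41.5], [85.0, -41.5], [95.0, -38.5], [105.0, -31.5]]
[-0.0036046  -0.04132707] 18
```

```bash
python3 -c "
from workcell import ctrl
print(ctrl.close_job())"
```

```text
the job is handed in; nothing more can be done
None
```

I've handed the job in, and no score came back: three coasters are in tray slots 0–2, both cups are on the tray front, the tray is fully home and the door is shut (measured within about 0.01 rad). The second cup got knocked aside and I re-found it before placing it, but the arm blocked my view of it afterwards, so I judged that placing by contact force alone.

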